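# Put two doming punches back into the divided punch box

## Robot

A 6-joint arm with a two-finger parallel gripper is mounted at the origin on the work surface. World frame = base frame: x ahead of the robot, y to its left, z up, the work surface at z = 0. Lengths are in m, angles in rad, forces in N, time in s.
With the tool pointing down it reaches from about 0.325 to 0.775 m from the base axis. Payload 5.5 kg.
Tool frame: the origin (TCP) lies between the finger pads; the fingertips stand 19 mm ahead of it and the grasp point (between the pads) is the TCP; z points along the fingers, y is the line along which they close (so a half turn about z gives the same grasp; the last joint's range is limited). The gripper opens to 85 mm and grips with 20 to 120 N. Pads are 22 mm wide; open, the fingers measure 114 mm over their backs; the gripper's body (76 mm by 85 mm) begins 54 mm behind the grasp point. The pads swing forward as they close: fully open they stand 13 mm farther back than shut.
Start: joints at [1.063, 0.091, 1.231, -0, 1.82, -0.057], TCP at [0.261, 0.54, 0.216] pointing down, gripper open.
Joint ranges: [-2.87, 2.87], [-0.86, 2.18], [0.17, 2.46], [-1.51, 4.65], [0.06, 2.69], [-2.65, 2.65]. Speed limits (rad/s): [2.57, 2.57, 3.01, 3.14, 3.14, 3.14].

## Interface

Orientations are given as a unit quaternion [w, x, y, z].
In Python, from station import robot gives the robot as it stands.
- The arm moves only by the shell command python3 -m jog 'ROWS' [FORCE]. ROWS is JSON, one flat list of numbers, 7 for each row, row after row: the shift along the world's x, y, z in mm, then the turn, a rotation vector about the world's x, y, z in degrees, then the finger opening in mm, from 0 to 85.4. A call has 1 to 5 rows; each row is the pose to reach, as a shift and turn from the pose commanded when the call began; what a row does not reach only later rows make up. A row lasts 1/8 s, in which the tool goes at most 62.5 mm and 10.7 degrees, less where a joint would pass 70% of its speed; a pose out of reach is approached as far as the arm can. A call with a gripper value outside its range is refused whole. The fingers move at their own pace and stop on an object; FORCE is the grip in N (left out, the last holds). Time passes only in rows, so rows that repeat a pose let the fingers close. It gives the time, the measured TCP pose, the force, the opening and the grip force at its end, in the units of the state.
- robot.observe(): the state, without advancing time (a new reading comes with each control period).
- robot.get_image(name): name is "side" or "top"; returns the picture (400x640x3 uint8, red, green, blue); there is no depth.
- robot.camera_params(name): a dict with "fx", "fy", "cx", "cy" (pixels), "R" (3x3) and "t" (3): a world point X has camera coordinates R X + t. Camera axes: x right, y down, z forward; pixel columns grow to the right and rows downward; lengths in m; the calibration is good to about 2 mm. A picture is of the moment at which its call begins. camera_params takes no time and is no camera call.
- robot.close_job(): hands the job in; it is judged then, once.
The state is a dict: "time": time; "joint_pos": joint angles; "qd": joint speeds; "joint_torque": joint torques, N m; "eef_pos": TCP position; "tcp_rot": TCP orientation; "wrist_force": force on the tool from outside, world axes, zero at the start; "moment": the same for the moment, N m; "grip_width": finger opening in m; "grasp_force": force on a finger pad.
Only numpy, scipy, OpenCV 4.12 (cv2) and the standard library are available. Lean on these libraries where they do the work, as an engineer would, in place of code of your own. Each camera call takes 0.05 s, during which the arm holds its last target. There are 200 camera calls.

## Task

Put the two loose doming punches back into the two empty cells of the divided wooden box, one in each cell, standing foot down and dome up: first the shorter one that stands on the bench, and only when it is in its cell the longer one that lies there, which you stand up on its foot on the bench, let go of, and only then take again to store it. Lower each between the dividers without ramming them; the cell floors are packed to unknown heights, so feel for the floor, do not ram it and do not let a punch drop. Leave the stored punches, the jar and the wrench where they are, and let go of everything.

Things in the scene. Friction and masses are not known exactly. Their poses are not given: they have to be found in the camera images.
- short: Shorter loose doming punch, bare steel, 110 mm: square shank 30 x 30 x 85 mm, then a necked round dome head 28 mm across, 25 mm long. Starts standing on its foot on the bench. Origin: centre of the foot face; +z from foot to head, x and y square to its flats. Centre of mass about 49 mm from the foot; 250 g, times 0.8 to 1.25.
- long: Longer loose doming punch, bare steel, 140 mm: square shank 30 x 30 x 115 mm, then a necked round dome head 28 mm across, 25 mm long. Starts lying on a flat at the left (+y), head to the right (-y, within 0.5 rad). Origin: centre of the foot face; +z from foot to head, x and y square to its flats. Centre of mass about 65 mm from the foot; 320 g, times 0.8 to 1.25.
- box: Open plywood box fixed to the bench, 56 (x) by 200 (y) by 60 (z) mm outside: one row of four square cells along its y axis, each 40 x 40 mm inside, at y = -72, -24, +24, +72 mm from the box's centre. Outer walls and dividers 8 mm thick, all with their tops 60 mm above the bench; base 8 mm thick. Origin: centre of its underside, on the bench. Turned up to 0.35 rad about the vertical.
- pad_a: Floor plate of one of the two EMPTY cells: dark wood on a stiff cushion (gives 1 mm per 4 N, 5 mm at most). Origin: centre of the cell in plan, 8 mm above the bench, NOT the plate's height: the plate's top lies anywhere between 12 and 32 mm above the bench, differs from cell to cell and must be felt with the punch. Axes as the box's.
- pad_b: Floor plate of one of the two EMPTY cells: dark wood on a stiff cushion (gives 1 mm per 4 N, 5 mm at most). Origin: centre of the cell in plan, 8 mm above the bench, NOT the plate's height: the plate's top lies anywhere between 12 and 32 mm above the bench, differs from cell to cell and must be felt with the punch. Axes as the box's.
- kept_a: A punch already stored, leave it: dark steel, round, 29 mm across and 105 mm tall, flat head, standing loose in its cell on the box's base, top 113 mm above the bench. Origin: centre of its foot; z up.
- kept_b: A punch already stored, leave it: dark steel, round, 29 mm across and 105 mm tall, flat head, standing loose in its cell on the box's base, top 113 mm above the bench. Origin: centre of its foot; z up.
- jar: Bystander: amber glass jar, 64 mm across, 85 mm tall, standing on the bench. Origin: centre of its underside.
- wrench: Bystander: steel wrench 170 mm long lying flat on the bench. Origin: near its middle, on the underside; x along it.
There are look-alikes about, which are no part of the job. Leave any green look-alike of the pad_b alone. Leave any green look-alike of the short alone.

How it is judged:
By the outcome, as a careful person would: the job done as asked, in the order asked, and still so for the second after the job is handed in, with the robot touching nothing.
It also fails if it takes over 69 s, if anything falls off the work surface, if the arm or the gripper's body presses on something with over 40 N, if the wrist force passes 120 N, or if a joint passes its speed limit or range.

## Working session

There is one attempt and no reset: what is moved stays moved. The work goes in short steps, Python scripts to look and compute and a shell command to move; the robot and the scene stay as the last step left them, time stands still between calls to the robot, and variables do not carry over. Pictures are saved under pics/ and viewed, at most 10 in all, crops included, and the job is handed in when it is done.

```bash
mkdir -p pics; ls; python3 - <<'E'
from station import robot
import cv2
for n in("top","side"):
    im=robot.get_image(n); cv2.imwrite(f"pics/{n}0.png",im[:,:,::-1])
    p=robot.camera_params(n); print(n,p)
s=robot.observe();print(s['time'],s['eef_pos'],s['tcp_rot'],s['wrist_force'])
E
```

```text
pics
top {'fx': 508.3270980534648, 'fy': 508.3270980534648, 'cx': 315.8926830521884, 'cy': 196.5778916002137, 'R': array([[-0.00981946, -0.99962224,  0.02567015],
       [-0.99832761,  0.00833772, -0.05720544],
       [ 0.0569698 , -0.02618895, -0.99803235]]), 't': array([0.01114434, 0.5285576 , 1.10197865])}
side {'fx': 433.8215725096898, 'fy': 433.8215725096898, 'cx': 316.14582096944156, 'cy': 196.8283349045351, 'R': array([[ 0.78953549, -0.61346738, -0.01707277],
       [-0.46773099, -0.58349581, -0.66389786],
       [ 0.39731779,  0.53215639, -0.74762835]]), 't': array([-0.40017324,  0.29356614,  0.66416365])}
0.1 [0.26127583 0.53982661 0.21453704] [-2.36598044e-04  2.23484840e-01  9.74707006e-01 -8.49776798e-04] [0.5701351  0.32741755 0.51580432]
```

View pics/top0.png

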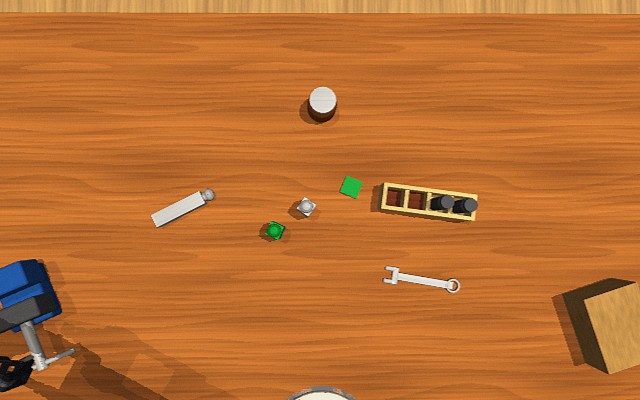

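View pics/side0.png

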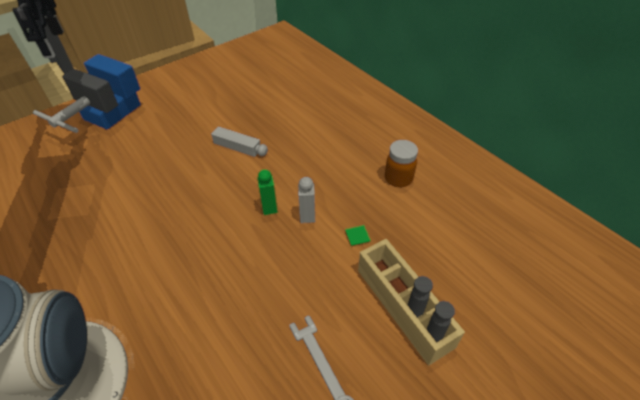

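The top view shows:
- **Short punch:** two candidates stand upright, bare steel at (306,207) and green at (275,230). The steel one fits; the green is a look-alike.
- **Long punch:** lying at about (153,221) to (208,195).
- **Box:** at (380–477, 183–220). The empty cells are the reddish-brown ones at (395,198) and (416,201), and the kept punches are at (445,203) and (465,206).
- **Pads:** the green plate at (351,187) is a look-alike.

I'll confirm this in one enlarged crop.

```bash
cat > h.py <<'E'
import numpy as np, cv2
from station import robot
P={n:robot.camera_params(n) for n in("top","side")}
def cast(n,uv,z):
    p=P[n];d=p['R'].T@np.array([(uv[0]-p['cx'])/p['fx'],(uv[1]-p['cy'])/p['fy'],1]);c=-p['R'].T@p['t']
    return c+d*(z-c[2])/d[2]
def proj(n,X):
    p=P[n];q=p['R']@np.array(X)+p['t'];return np.array([p['fx']*q[0]/q[2]+p['cx'],p['fy']*q[1]/q[2]+p['cy']])
E
python3 - <<'E'
from h import *
t=cv2.imread('pics/top0.png');s=cv2.imread('pics/side0.png')
a=cv2.resize(t[170:245,260:485],None,fx=3.5,fy=3.5,interpolation=cv2.INTER_CUBIC)
b=cv2.resize(s[160:365,250:470],None,fx=1.6,fy=1.6,interpolation=cv2.INTER_CUBIC)
b2=cv2.resize(t[175:240,140:225],None,fx=4.5,fy=4.5,interpolation=cv2.INTER_CUBIC)
c=np.zeros((a.shape[0]+max(b.shape[0],b2.shape[0]),800,3),np.uint8)
c[:a.shape[0],:a.shape[1]]=a;c[a.shape[0]:a.shape[0]+b.shape[0],:b.shape[1]]=b;c[a.shape[0]:a.shape[0]+b2.shape[0],400:400+b2.shape[1]]=b2
cv2.imwrite('pics/crop0.png',c);print(c.shape)
for n,im in(("top",t),("side",s)):
    h=cv2.cvtColor(im,cv2.COLOR_BGR2HSV).astype(int)
    for nm,m in(("grey",(h[...,1]<50)&(h[...,2]>90)),("ply",(h[...,0]>17)&(h[...,0]<32)&(h[...,1]>60)&(h[...,2]>120)),("pad",(h[...,0]<10)&(h[...,2]<115)&(h[...,1]>100)),("dark",(h[...,2]<75)&(h[...,1]<90)),("green",(h[...,0]>45)&(h[...,0]<75)&(h[...,1]>150))):
        k,l,st,ce=cv2.connectedComponentsWithStats(m.astype(np.uint8))
        for i in range(1,k):
            if st[i,4]>35 and 130<ce[i,0]<500 and 80<ce[i,1]<370:
                r=cv2.minAreaRect(np.argwhere(l==i)[:,::-1].astype(np.float32));print(n,nm,st[i],ce[i].round(1),np.round(r[0],1),np.round(r[1],1),round(r[2],1))
E
```

```text
(590, 800, 3)
top grey [309  87  27  26 555] [322.3  99.6] [322.   99.5] [25. 26.] 90.0
top grey [151 189  63  38 861] [181.3 207. ] [182.8 206.1] [13.4 65.7] 63.4
top grey [297 197  19  19 201] [306.1 206.2] [306.  206.2] [14.3 14.5] 35.5
top grey [442 196  12  12 102] [447.3 201.6] [447.5 201.5] [11. 11.] 90.0
top grey [465 199  12  12  88] [470.1 205.2] [470.5 204.5] [11. 11.] 90.0
top grey [383 266  77  27 640] [419.  279.5] [421.5 279.8] [76.3 16.8] 9.5
top ply [ 381  182   97   39 1144] [426.9 201.2] [428.8 201.2] [94.6 26.7] 7.6
top pad [386 190  15  17 106] [394.5 199.3] [393.4 197.4] [13.3 15.9] 7.1
top pad [408 191  16  19 113] [415.7 201.1] [415.7 200.1] [13.9 16.4] 8.1
top dark [431 196  17  14 130] [437.2 203.1] [438.3 203.1] [12.9 15.1] 78.7
top dark [452 199  20  14 154] [459.9 205.9] [461.1 206. ] [13.2 17.9] 80.5
top green [340 176  23  22 308] [350.8 186.5] [350.9 186.6] [17.6 17.5] 22.6
top green [265 221  20  19 224] [274.8 230.1] [274.7 230.1] [15.3 15. ] 24.0
side grey [212 128  55  28 771] [238.8 141.5] [239.  141.6] [56.6 16.4] 18.4
side grey [390 141  27  22 461] [403.5 151. ] [403.  151.5] [21. 26.] 90.0
side grey [299 178  15  44 586] [306.4 200. ] [306.  199.5] [43. 14.] 90.0
side grey [ 290  317   63   83 1037] [319.5 358.7] [320.6 361.9] [94.6 22. ] 62.8
side ply [ 360  239  105  126 1890] [409.2 296.9] [413.9 295.6] [132.4  47.2] 57.9
side ply [430 292   9  13  65] [433.5 298.3] [433. 298.] [12.7  5.7] 45.0
side dark [408 283  22  34 431] [418.1 300.4] [418.1 300.3] [18.2 30.6] 17.5
side dark [427 309  23  32 437] [438.  325.4] [437.8 325.3] [19.3 28.2] 24.4
side green [258 170  19  45 595] [266.9 192.1] [266.9 191.7] [44.3 14.4] 81.9
side green [346 226  24  19 332] [357.2 235.1] [357.3 235.1] [17.  21.1] 77.0
```

View pics/crop0.png

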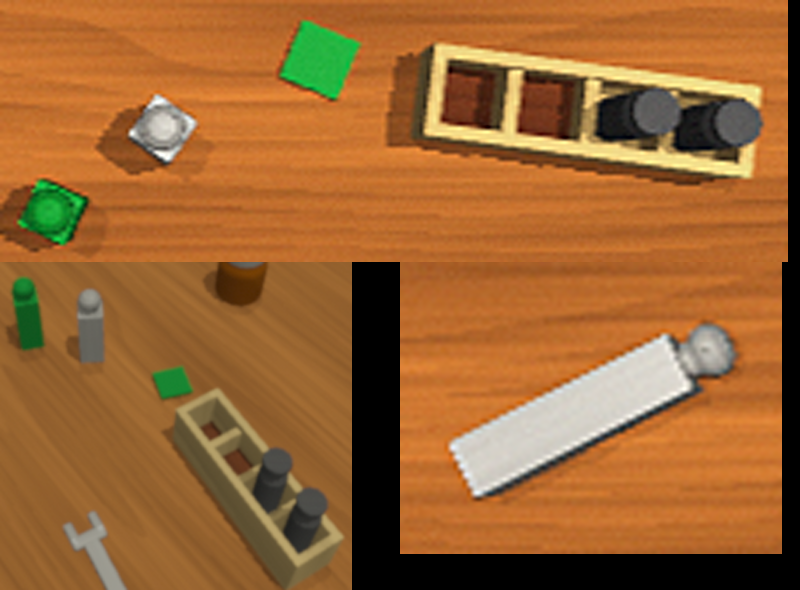

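The crop confirms both choices: the bare-steel punch at (306,206), turned about 35°, is the short one, and the two leftmost cells are the empty ones. Next I turn these pixels into poses.

```bash
python3 - <<'E'
from h import *
c=[cast('top',u,.06) for u in((384.3,182.3),(477.1,194.9),(474.9,220.9),(382.2,209.0))]
for i in range(4): print('rim',c[i].round(4),'edge',np.linalg.norm(c[i]-c[i-1]).round(4))
ce=sum(c)/4; yd=(c[0]-c[1]+c[3]-c[2]);yd/=np.linalg.norm(yd)
print('centre',ce.round(4),'yaw deg',np.degrees(np.arctan2(-yd[0],yd[1])))
for o in(.072,.024,-.024,-.072): X=ce+yd*o; print('cell',o,X.round(4),proj('top',X).round(1),proj('side',X).round(1))
print('kept tops',[cast('top',u,.113).round(4) for u in((447.5,201.5),(471,204.5))])
s=cast('top',(306.1,206.2),.085);print('short',s.round(4),'head',cast('top',(306.4,206.2),.1).round(4), proj('side',[s[0],s[1],.055]), 'obs side 306.4,200')
r=cv2.boxPoints(((306.,206.2),(14.3,14.5),35.5));q=[cast('top',u,.085) for u in r]
d=[q[i]-q[i-1] for i in range(4)];print([ (np.degrees(np.arctan2(v[1],v[0]))%90).round(1) for v in d],[np.linalg.norm(v).round(4) for v in d])
f=lambda x,y:(140+(x-400)/4.5,175+(y-262)/4.5)
L=[cast('top',f(*u),.03) for u in((450,447),(668,336),(696,382),(477,496))]
hd=(L[1]+L[2]-L[0]-L[3])/2;print('long len,w',np.linalg.norm(hd),np.linalg.norm(L[3]-L[0]),np.linalg.norm(L[2]-L[1]),'foot',((L[0]+L[3])/2).round(4),'dir',(hd/np.linalg.norm(hd)).round(4),'head',cast('top',f(708,350),.028).round(4))
E
```

```text
rim [ 0.5552 -0.1378  0.06  ] edge 0.0568
rim [ 0.5268 -0.3354  0.06  ] edge 0.1996
rim [ 0.4716 -0.3291  0.06  ] edge 0.0555
rim [ 0.4986 -0.1324  0.06  ] edge 0.1986
centre [ 0.513  -0.2337  0.06  ] yaw deg -7.9942412052278655
cell 0.072 [ 0.5231 -0.1624  0.06  ] [396.1 197.3] [381.4 257.6]
cell 0.024 [ 0.5164 -0.2099  0.06  ] [418.5 200.3] [398.5 278.8]
cell -0.024 [ 0.5097 -0.2574  0.06  ] [440.9 203.2] [417.  301.7]
cell -0.072 [ 0.503 -0.305  0.06 ] [463.2 206.2] [437.  326.5]
kept tops [array([ 0.5109, -0.2564,  0.113 ]), array([ 0.5044, -0.3041,  0.113 ])]
short [0.505  0.0285 0.085 ] head [0.5044 0.028  0.1   ] [305.85763857 199.00735135] obs side 306.4,200
[np.float64(54.0), np.float64(54.1), np.float64(54.0), np.float64(54.0)] [np.float64(0.0294), np.float64(0.0298), np.float64(0.0294), np.float64(0.0298)]
long len,w 0.11611045575610403 0.02678779576196027 0.02591629367896468 foot [0.477  0.3543 0.03  ] dir [ 0.455  -0.8905  0.    ] head [0.5342 0.2388 0.028 ]
```

```bash
python3 -m jog '[244,-511,0,0,0,-10,60, 244,-511,0,0,0,-10,60, 244,-511,0,0,0,-10,60, 244,-511,0,0,0,-10,60, 244,-511,0,0,0,-10,60]' 40
```

```text
time: 0.72
eef_pos: [0.3964, 0.2562, 0.2151]
tcp_rot: [-0.0, 0.307, 0.952, -0.0]
wrist_force: [1.7, -0.5, -0.2]
grip_width: 0.0603
grasp_force: 0.0
```

```bash
python3 -m jog '[108,-227,0,0,0,0,60, 108,-227,0,0,0,0,60, 108,-227,0,0,0,0,60, 108,-227,0,0,0,0,60, 108,-227,0,0,0,0,60]'; python3 -m jog '[0,0,0,0,0,0,60, 0,0,0,0,0,0,60]'
python3 - <<'E'
from h import *
s=robot.observe();print(s['eef_pos'],s['joint_pos'].round(2) if hasattr(s['joint_pos'],'round') else s['joint_pos'],s['wrist_force'])
a=robot.get_image('top')[130:280,230:390];b=robot.get_image('side')[60:260,220:400]
a=cv2.resize(a,None,fx=2.5,fy=2.5);b=cv2.resize(b,None,fx=2.2,fy=2.2)
c=np.zeros((440,800,3),np.uint8);c[:375,:400]=a;c[:440,404:800]=b;cv2.imwrite('pics/near.png',c[:,:,::-1])
E
```

```text
time: 1.35
eef_pos: [0.5047, 0.0273, 0.2143]
tcp_rot: [-0.001, 0.311, 0.951, -0.001]
wrist_force: [0.3, 0.4, -0.1]
grip_width: 0.0604
grasp_force: 0.0
time: 1.6
eef_pos: [0.5037, 0.0325, 0.2156]
tcp_rot: [-0.0, 0.307, 0.952, 0.0]
wrist_force: [-0.7, 0.1, 0.1]
grip_width: 0.06
grasp_force: 0.0
[0.50366182 0.03245881 0.21562469] [-0.   -0.17  1.48  0.    1.83 -0.95] [-0.7467975   0.0632928   0.13698469]
```

View pics/near.png

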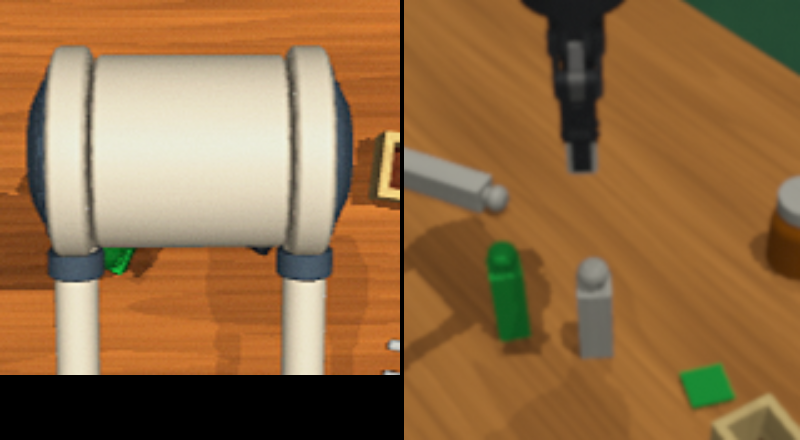

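The near view shows the open fingers straight above the steel punch, with the green one clear to the left. I correct about 4 mm in y, descend and grip.

```bash
python3 -m jog '[1,-4,-60,0,0,0,60, 1,-4,-100,0,0,0,60, 1,-4,-141,0,0,0,60, 1,-4,-141,0,0,0,60]'; python3 -m jog '[0,0,0,0,0,0,26, 0,0,0,0,0,0,26, 0,0,0,0,0,0,26, 0,0,0,0,0,0,26, 0,0,0,0,0,0,26]' 50
```

```text
time: 2.2
eef_pos: [0.5024, 0.028, 0.0711]
tcp_rot: [-0.003, 0.307, 0.952, -0.001]
wrist_force: [-0.0, -1.0, 0.6]
grip_width: 0.0599
grasp_force: 0.0
time: 2.82
eef_pos: [0.5065, 0.0272, 0.0774]
tcp_rot: [0.002, 0.308, 0.952, 0.001]
wrist_force: [-0.2, 0.8, 6.8]
grip_width: 0.026
grasp_force: 7.4
```

```bash
python3 -m jog '[0,0,0,0,0,0,22, 0,0,0,0,0,0,22, 0,0,0,0,0,0,22]' 50
python3 - <<'E'
from h import *
b=robot.get_image('side')[100:250,240:400]
cv2.imwrite('pics/grip1.png',cv2.resize(b,None,fx=4,fy=4,interpolation=cv2.INTER_CUBIC)[:,:,::-1])
E
```

```text
time: 3.2
eef_pos: [0.5066, 0.0272, 0.0777]
tcp_rot: [0.002, 0.308, 0.952, 0.001]
wrist_force: [-0.7, 1.1, 8.0]
grip_width: 0.0238
grasp_force: 48.6
```

View pics/grip1.png

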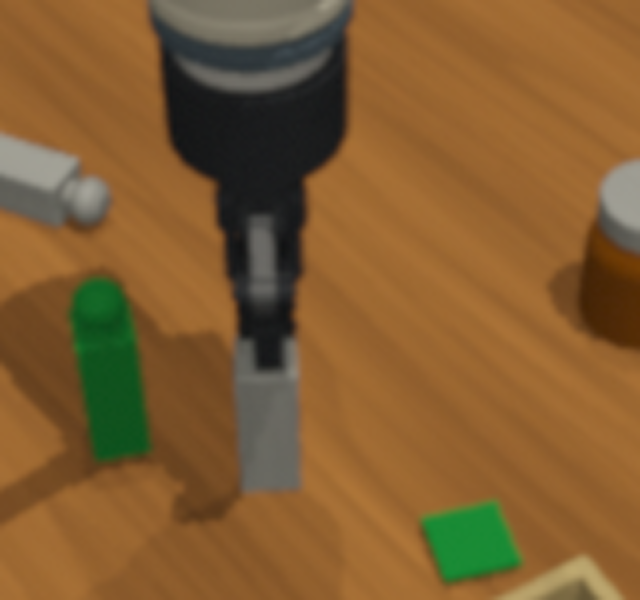

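```bash
python3 - <<'E'
from h import *
d=np.array([.587,.81,0]);e=np.array([-.81,.587,0])
for nm,off in(("flat",-.015),("finger front",-.027)):
  for z in(0,.058,.065,.07,.075,.085,.11):
    X=np.array([.505,.0285,z])+d*off;print(nm,z,((proj('side',X)-(240,100))*4).round(),((proj('side',X+e*.015)-(240,100))*4).round())
s=robot.observe();print(s)
E
```

```text
flat 0 [268. 491.] [238. 492.]
flat 0.058 [264. 416.] [232. 417.]
flat 0.065 [263. 406.] [232. 407.]
flat 0.07 [263. 399.] [231. 400.]
flat 0.075 [263. 392.] [231. 393.]
flat 0.085 [262. 378.] [230. 379.]
flat 0.11 [260. 341.] [227. 342.]
finger front 0 [268. 510.] [238. 511.]
finger front 0.058 [264. 435.] [232. 436.]
finger front 0.065 [264. 425.] [232. 426.]
finger front 0.07 [263. 418.] [231. 419.]
finger front 0.075 [263. 411.] [231. 412.]
finger front 0.085 [262. 397.] [230. 398.]
finger front 0.11 [260. 360.] [227. 362.]
{'time': 3.25, 'joint_pos': array([-1.36807690e-02, -1.48106071e-01,  1.70935877e+00,  2.91668435e-04,
        1.57523109e+00, -9.59159960e-01]), 'qd': array([ 0.00078667,  0.00135301,  0.00116918,  0.00026993, -0.00022949,
        0.00186217]), 'joint_torque': array([-3.60577432e-01, -3.08329046e+01, -3.72368968e+01, -2.15666117e-01,
       -3.23633971e-01,  7.01725119e-03]), 'eef_pos': array([0.5066565 , 0.02717526, 0.07776001]), 'tcp_rot': array([2.39815565e-03, 3.07587422e-01, 9.51516385e-01, 8.91751651e-04]), 'wrist_force': array([-1.47424938,  0.87123397,  7.15162939]), 'moment': array([ 0.11135566,  0.16437679, -0.02274912]), 'grasp_force': 48.593235355219804, 'grip_width': 0.02365581732263501}
```

```bash
python3 - <<'E'
from h import *
for z in(.19,.2,.21,.22,.23,.24,.25): print(z,proj('side',[.5037,.0325,z]).round(1),proj('top',[.5037,.0325,z]).round(1))
im=robot.get_image('side');import numpy as np
t=im[150:235,285:330];cv2.imwrite('pics/g2.png',cv2.resize(t,None,fx=7,fy=7,interpolation=cv2.INTER_CUBIC)[:,:,::-1])
E
```

```text
0.19 [301.1 145.7] [304.3 204.7]
0.2 [300.8 141.3] [304.3 204.5]
0.21 [300.6 136.7] [304.3 204.3]
0.22 [300.3 132.1] [304.4 204.1]
0.23 [300.  127.3] [304.4 203.8]
0.24 [299.8 122.5] [304.4 203.6]
0.25 [299.5 117.5] [304.4 203.3]
```

View pics/g2.png

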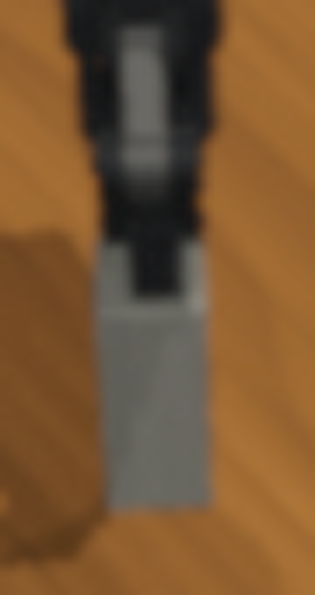

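The crop shows the finger tips at about (307,192) resting on the shank's shoulder at z=85 mm and gripping the neck. The tips therefore sit about 25 mm higher than I assumed. I'll open, go 27 mm lower and regrip on the shank.

```bash
python3 -m jog '[0,0,0,0,0,0,60, 0,0,0,0,0,0,60, 0,0,0,0,0,0,60, 0,0,-14,0,0,0,60, 0,0,-27,0,0,0,60]'; python3 -m jog '[0,0,0,0,0,0,60, 0,0,0,0,0,0,25, 0,0,0,0,0,0,25, 0,0,0,0,0,0,25, 0,0,0,0,0,0,25]' 50
python3 - <<'E'
from h import *
s=robot.observe();print(s['moment'])
a=robot.get_image('side')[150:235,270:340];b=robot.get_image('top')[150:260,230:380]
a=cv2.resize(a,None,fx=5,fy=5);c=np.zeros((425,800,3),np.uint8);c[:,:350]=a;b=cv2.resize(b,None,fx=2.9,fy=2.9);c[:b.shape[0],360:360+b.shape[1]]=b
cv2.imwrite('pics/g3.png',c[:,:,::-1])
E
```

```text
time: 3.92
eef_pos: [0.5046, 0.0271, 0.046]
tcp_rot: [-0.001, 0.308, 0.952, -0.0]
wrist_force: [-0.4, -0.0, -0.6]
grip_width: 0.0598
grasp_force: 0.0
time: 4.55
eef_pos: [0.5055, 0.0271, 0.0482]
tcp_rot: [0.001, 0.308, 0.952, 0.0]
wrist_force: [0.0, 0.5, 3.0]
grip_width: 0.0293
grasp_force: 50.6
[ 0.04015363 -0.13289656 -0.00068704]
```

```bash
python3 -m jog '[0,0,20,0,0,0,25, 0,0,60,0,0,0,25, 0,0,85,0,0,0,25, 0,0,85,0,0,0,25, 0,0,85,0,0,0,25]'; python3 -m jog '[18,-191,0,0,0,-62,25, 18,-191,0,0,0,-62,25, 18,-191,0,0,0,-62,25, 18,-191,0,0,0,-62,25, 18,-191,0,0,0,-62,25]'
```

```text
time: 5.28
eef_pos: [0.5045, 0.027, 0.1315]
tcp_rot: [-0.001, 0.308, 0.952, -0.0]
wrist_force: [0.3, -0.6, -2.9]
grip_width: 0.029
grasp_force: 50.3
time: 5.9
eef_pos: [0.5219, -0.165, 0.13]
tcp_rot: [-0.002, 0.707, 0.707, -0.001]
wrist_force: [0.4, 0.0, -2.5]
grip_width: 0.029
grasp_force: 50.4
```

```bash
python3 -m jog '[0,0,0,0,0,0,25]'
```

```text
time: 6.02
eef_pos: [0.5221, -0.1639, 0.1305]
tcp_rot: [-0.002, 0.704, 0.71, -0.001]
wrist_force: [-0.9, -0.8, -1.9]
grip_width: 0.029
grasp_force: 50.4
```

```bash
python3 -m jog '[0.5,0,0,0,0,-8.3,25, 0.5,0,0,0,0,-8.3,25, 0.5,0,0,0,0,-8.3,25]'
python3 - <<'E'
from h import *
s=robot.observe();q=s['tcp_rot'];print(s['eef_pos'].round(4),np.degrees(2*np.arctan2(q[2],q[1]))-90)
a=robot.get_image('side')[150:370,320:480];b=robot.get_image('top')[150:260,330:490]
c=np.zeros((600,800,3),np.uint8);c[:594,:432]=cv2.resize(a,None,fx=2.7,fy=2.7,interpolation=cv2.INTER_CUBIC);b=cv2.resize(b,None,fx=2.2,fy=2.2);c[:b.shape[0],440:440+b.shape[1]]=b
cv2.imwrite('pics/cell1.png',c[:,:,::-1])
zt=s['eef_pos'][2]
for z in(.083,.06,.08): print(z,[((proj('side',np.array([.5231+dx,-.1624+dy,z]))-(320,150))*2.7).round() for dx,dy in((-.015,0),(0,0),(0,-.015))])
E
```

```text
time: 6.4
eef_pos: [0.5234, -0.1636, 0.1321]
tcp_rot: [-0.0, 0.752, 0.659, -0.0]
wrist_force: [0.4, -0.5, -2.8]
grip_width: 0.0289
grasp_force: 50.4
[ 0.5234 -0.1636  0.1321] -7.567003494047427
0.083 [array([152., 282.]), array([169., 270.]), array([186., 286.])]
0.06 [array([148., 303.]), array([166., 291.]), array([182., 306.])]
0.08 [array([151., 285.]), array([169., 273.]), array([186., 288.])]
```

View pics/cell1.png

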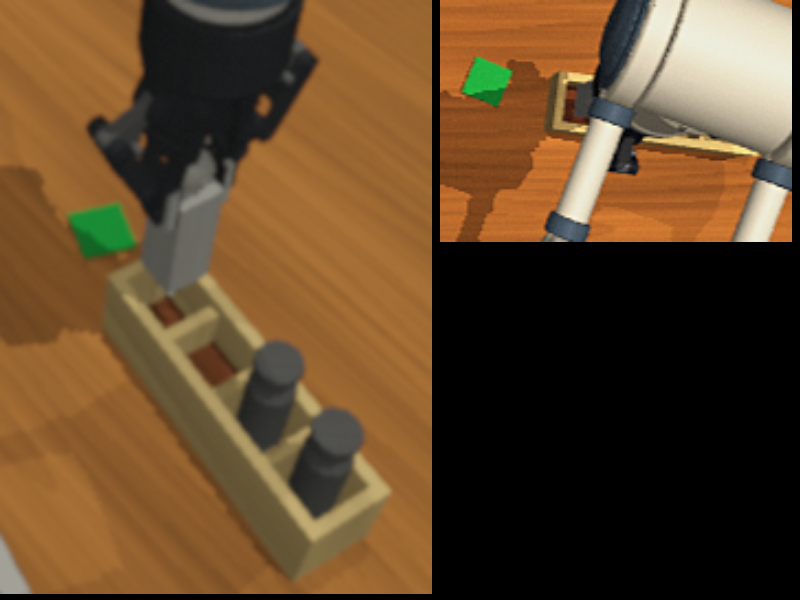

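The crop shows the short punch above the outer cell, with its lowest foot corner at crop (175,293), which is about side pixel (385,258). I'll measure the foot corners precisely against the rim.

```bash
python3 - <<'E'
from h import *
im=cv2.cvtColor(cv2.imread('pics/cell1.png'),cv2.COLOR_BGR2HSV).astype(int)[:594,:432]
m=((im[...,1]<45)&(im[...,2]>85)).astype(np.uint8);m[:190]=0;m[310:]=0;m[:,:120]=0;m[:,240:]=0
k,l,st,ce=cv2.connectedComponentsWithStats(m);i=1+np.argmax(st[1:,4]);print(st[i])
h=cv2.convexHull(np.argwhere(l==i)[:,::-1].astype(np.int32))
p=cv2.approxPolyDP(h,4,True)[:,0];print(p.tolist(),(p/2.7+(320,150)).round(1).tolist())
yd=np.array([.139,.990,0]);xd=np.array([.990,-.139,0])
for z in(.08,.085,.09):
  for c in((-1,1),(-1,-1),(1,-1)):
    X=np.array([.5231,-.1624,z])+.015*(c[0]*xd+c[1]*yd);print(z,c,(2.7*(proj('side',X)-(320,150))).round(1))
E
```

```text
[ 160  190   67  104 3922]
[[226, 190], [203, 273], [169, 293], [160, 282], [171, 198], [185, 190]] [[403.7, 220.4], [395.2, 251.1], [382.6, 258.5], [379.3, 254.4], [383.3, 223.3], [388.5, 220.4]]
0.08 (-1, 1) [135.1 265.5]
0.08 (-1, -1) [163.2 300.6]
0.08 (1, -1) [203.1 279.7]
0.085 (-1, 1) [135.7 260.9]
0.085 (-1, -1) [164. 296.]
0.085 (1, -1) [204.1 275.1]
0.09 (-1, 1) [136.3 256.2]
0.09 (-1, -1) [164.7 291.4]
0.09 (1, -1) [205.  270.4]
```

```bash
python3 - <<'E'
from h import *
im=robot.get_image('side').astype(int);np.save('s.npy',im)
for v in(236,240,244,248,252,256,258,260): print(v,[f"{u}:{im[v,u].tolist()}" for u in range(370,402,1)] if v==240 else ' '.join(f"{im[v,u,0]}/{im[v,u,2]}" for u in range(368,402)))
yd=np.array([.139,.990,0]);xd=np.array([.990,-.139,0])
for z in(.086,.096,.106):print(z,[proj('side',np.array([.5231,-.1624,z])+.015*(c[0]*xd+c[1]*yd)).round(1) for c in((-1,1),(-1,-1),(1,-1))])
E
```

```text
236 89/51 125/49 141/46 142/45 135/49 117/60 92/72 82/74 81/74 82/75 83/76 83/76 83/76 84/77 84/77 83/77 83/76 89/82 98/90 104/95 105/96 105/97 106/97 106/97 106/96 106/97 106/97 106/98 106/98 106/97 109/95 121/82 137/61 146/48
240 ['370:[87, 95, 39]', '371:[110, 82, 39]', '372:[105, 76, 51]', '373:[90, 78, 65]', '374:[82, 80, 73]', '375:[81, 80, 74]', '376:[82, 82, 75]', '377:[83, 82, 76]', '378:[83, 82, 76]', '379:[82, 82, 76]', '380:[82, 81, 75]', '381:[83, 82, 76]', '382:[83, 81, 76]', '383:[83, 82, 76]', '384:[85, 84, 78]', '385:[94, 93, 86]', '386:[102, 100, 93]', '387:[105, 103, 95]', '388:[105, 102, 95]', '389:[105, 104, 96]', '390:[106, 104, 97]', '391:[106, 104, 96]', '392:[106, 104, 96]', '393:[106, 105, 97]', '394:[106, 106, 98]', '395:[106, 106, 98]', '396:[106, 106, 98]', '397:[107, 104, 95]', '398:[116, 100, 85]', '399:[133, 97, 65]', '400:[147, 98, 51]', '401:[152, 100, 48]']
244 111/34 110/33 109/34 106/41 98/58 86/71 81/74 81/74 82/75 83/76 83/76 82/75 83/75 82/75 82/75 83/76 91/83 100/91 104/95 105/95 105/96 105/96 105/96 106/96 106/97 107/99 107/98 107/98 107/96 1
[... 732 characters left out ...]
/90 158/72
258 141/78 134/74 123/67 115/62 113/62 113/62 113/62 112/61 111/60 116/63 121/67 122/69 115/67 101/67 96/73 98/76 98/72 97/63 93/55 94/52 96/53 97/52 99/53 99/53 99/54 99/53 102/55 107/58 124/67 148/83 166/96 172/100 172/99 169/94
260 172/99 163/93 143/79 124/67 116/63 114/62 112/61 112/61 113/61 116/62 118/61 113/56 102/48 85/36 78/33 85/41 96/50 102/54 102/54 99/53 96/51 95/51 96/51 98/53 99/53 99/52 99/53 100/54 103/56 113/61 135/75 156/89 168/97 172/100
0.086 [array([370.3, 246.3]), array([380.8, 259.3]), array([395.6, 251.5])]
0.096 [array([370.8, 242.8]), array([381.4, 255.9]), array([396.4, 248.1])]
0.106 [array([371.2, 239.2]), array([382. , 252.3]), array([397.1, 244.5])]
```

The foot measures within 1.5 mm of the cell centre and about 86 mm up. I correct that and lower in stages, watching the lateral force.

```bash
python3 -m jog '[-1,1,-5,0,0,0,25, -1,1,-16,0,0,0,25, -1,1,-24,0,0,0,25, -1,1,-32,0,0,0,25, -1,1,-32,0,0,0,25]'; python3 -m jog '[0,0,-6,0,0,0,25, 0,0,-13,0,0,0,25, 0,0,-13,0,0,0,25, 0,0,-13,0,0,0,25]'
```

```text
time: 7.18
eef_pos: [0.522, -0.1627, 0.0993]
tcp_rot: [-0.001, 0.754, 0.657, -0.0]
wrist_force: [0.0, -0.6, -2.9]
grip_width: 0.0286
grasp_force: 50.4
time: 7.68
eef_pos: [0.5226, -0.1629, 0.0876]
tcp_rot: [0.0, 0.754, 0.657, 0.0]
wrist_force: [-0.5, -0.2, -2.1]
grip_width: 0.029
grasp_force: 50.4
```

```bash
for i in 1; do python3 -m jog '[0,0,-1.5,0,0,0,25, 0,0,-3,0,0,0,25, 0,0,-4,0,0,0,25, 0,0,-4,0,0,0,25]' | grep -E 'pos|wrist'; done; python3 -m jog '[0,0,-1.5,0,0,0,25, 0,0,-3,0,0,0,25, 0,0,-4,0,0,0,25]'| grep -E 'pos|wrist'
```

```text
eef_pos: [0.5225, -0.1629, 0.0834]
wrist_force: [-0.3, -0.3, -1.8]
eef_pos: [0.5225, -0.1629, 0.0794]
wrist_force: [0.9, 0.1, -1.5]
```

```bash
python3 -m jog '[0,0,-1.5,0,0,0,25, 0,0,-3,0,0,0,25, 0,0,-3,0,0,0,25]'| grep -E 'pos|wrist';  python3 -m jog '[0,0,-1.5,0,0,0,25, 0,0,-3,0,0,0,25, 0,0,-3,0,0,0,25]'| grep -E 'pos|wrist'
```

```text
eef_pos: [0.5225, -0.1629, 0.0764]
wrist_force: [-0.1, -0.6, -2.8]
eef_pos: [0.5225, -0.1629, 0.0734]
wrist_force: [0.0, -0.1, -2.7]
```

```bash
python3 -m jog '[0,0,-1.5,0,0,0,25, 0,0,-3,0,0,0,25, 0,0,-3,0,0,0,25]'| grep -E 'pos|wrist';  python3 -m jog '[0,0,-1.5,0,0,0,25, 0,0,-3,0,0,0,25, 0,0,-3,0,0,0,25]'| grep -E 'pos|wrist'
```

```text
eef_pos: [0.5224, -0.1629, 0.0703]
wrist_force: [0.1, 0.8, -2.8]
eef_pos: [0.5224, -0.1629, 0.0673]
wrist_force: [0.5, -0.8, -2.0]
```

```bash
python3 -m jog '[0,0,-1,0,0,0,25, 0,0,-2,0,0,0,25, 0,0,-2,0,0,0,25]'| grep -E 'pos|wrist';  python3 -m jog '[0,0,-1,0,0,0,25, 0,0,-2,0,0,0,25, 0,0,-2,0,0,0,25]'| grep -E 'pos|wrist'
```

```text
eef_pos: [0.5225, -0.1629, 0.0654]
wrist_force: [0.5, -0.1, -1.9]
eef_pos: [0.5225, -0.1629, 0.0634]
wrist_force: [0.9, 0.8, -1.6]
```

```bash
python3 -m jog '[0,0,-1,0,0,0,25, 0,0,-2,0,0,0,25, 0,0,-2,0,0,0,25]'| grep -E 'pos|wrist'
```

```text
eef_pos: [0.5225, -0.1629, 0.0614]
wrist_force: [-0.3, -0.1, -2.5]
```

```bash
python3 -m jog '[0,0,-1,0,0,0,25, 0,0,-1,0,0,0,25, 0,0,-1,0,0,0,25]'| grep -E 'pos|wrist'
```

```text
eef_pos: [0.5226, -0.163, 0.0607]
wrist_force: [0.1, -0.3, -1.3]
```

```bash
python3 -m jog '[0,0,-1,0,0,0,25, 0,0,-1,0,0,0,25, 0,0,-1,0,0,0,25]'| grep -E 'pos|wrist'
```

```text
eef_pos: [0.5227, -0.163, 0.06]
wrist_force: [-1.5, -0.1, 2.4]
```

```bash
python3 -m jog '[0,0,-1,0,0,0,25, 0,0,-1,0,0,0,25, 0,0,-1,0,0,0,25]'| grep -E 'pos|wrist'
```

```text
eef_pos: [0.5227, -0.163, 0.0591]
wrist_force: [-1.0, 0.3, 4.6]
```

Contact: the vertical force rose by about 7 N, so the short punch is seated. I release it and back off upward.

```bash
python3 -m jog '[0,0,0,0,0,0,34, 0,0,0,0,0,0,40, 0,0,0,0,0,0,52, 0,0,0,0,0,0,52]'; python3 -m jog '[0,0,30,0,0,0,52, 0,0,80,0,0,0,52, 0,0,140,0,0,0,52, 0,0,140,0,0,0,52, 0,0,140,0,0,0,52]'
python3 - <<'E'
from h import *
im=robot.get_image('side');np.save('s2.npy',im)
h=cv2.cvtColor(im,cv2.COLOR_RGB2HSV).astype(int);m=((h[...,1]<50)&(h[...,2]>80)).astype(np.uint8)
k,l,st,ce=cv2.connectedComponentsWithStats(m)
for i in range(1,k):
    if st[i,4]>60 and 200<ce[i,0]<460 and ce[i,1]>120: print(st[i],ce[i].round(1))
print([proj('side',[.5231,-.1624,z]).round(1) for z in(.06,.097,.122)])
E
```

```text
time: 12.8
eef_pos: [0.5225, -0.1629, 0.0583]
tcp_rot: [-0.0, 0.754, 0.657, -0.0]
wrist_force: [0.6, -0.2, 0.2]
grip_width: 0.052
grasp_force: 0.0
time: 13.42
eef_pos: [0.5226, -0.1629, 0.1982]
tcp_rot: [-0.0, 0.754, 0.657, -0.0]
wrist_force: [-0.7, -0.5, -0.4]
grip_width: 0.0519
grasp_force: 0.0
[212 128  55  28 823] [238.2 141.7]
[371 232  25  39 680] [383.2 251. ]
[415 277  17  14 183] [423.3 283.6]
[436 302  18  16 208] [444.8 309.2]
[ 290  317   63   83 1044] [319.4 358.7]
[array([381.4, 257.6]), array([383.6, 245. ]), array([385.1, 236. ])]
```

The short punch stands in its cell: the head top is at about (384,233) in the side view, and the predicted position is (385,236). Next is the long one, starting with the travel and the yaw.

```bash
python3 -m jog '[-4,435,10,0,0,34.5,60, -4,435,10,0,0,34.5,60, -4,435,10,0,0,34.5,60, -4,435,10,0,0,34.5,60, -4,435,10,0,0,34.5,60]'
```

```text
time: 14.1
eef_pos: [0.5187, 0.1513, 0.2034]
tcp_rot: [-0.001, 0.525, 0.851, -0.001]
wrist_force: [0.2, 0.1, 0.6]
grip_width: 0.0599
grasp_force: 0.0
```

```bash
python3 -m jog '[0,0,0,0,0,0,60]'; python3 -c "
from h import *
s=robot.observe();q=s['tcp_rot'];print(np.degrees(2*np.arctan2(q[2],q[1]))-90,s['joint_pos'].round(2))"
```

```text
time: 14.22
eef_pos: [0.5182, 0.1534, 0.2031]
tcp_rot: [-0.002, 0.522, 0.853, -0.001]
wrist_force: [-0.1, -0.6, -0.8]
grip_width: 0.0599
grasp_force: 0.0
27.0281882971358 [ 0.22 -0.07  1.41  0.    1.8  -0.25]
```

```bash
python3 -m jog '[0,60,0,8,4.1,0,60, 0,119,0,16,8.2,0,60, 0,119,0,24,12.3,0,60, 0,119,0,32,16.4,0,60, 0,119,0,40,20.5,0,60]';python3 -m jog '[0,0,0,0,0,0,60, 0,0,0,0,0,0,60]'
python3 - <<'E'
from h import *
from scipy.spatial.transform import Rotation as Ro
s=robot.observe();q=s['tcp_rot'];R=Ro.from_quat([q[1],q[2],q[3],q[0]]).as_matrix();print(s['joint_pos'].round(2));print(R.round(3),s['eef_pos'])
a=robot.get_image('side')[:200,120:360];b=robot.get_image('top')[110:260,120:280]
c=np.zeros((600,800,3),np.uint8);a=cv2.resize(a,None,fx=1.9,fy=1.9,interpolation=cv2.INTER_CUBIC);c[:a.shape[0],:a.shape[1]]=a;b=cv2.resize(b,None,fx=2.1,fy=2.1);c[:b.shape[0],460:460+b.shape[1]]=b
cv2.imwrite('pics/tilt.png',c[:,:,::-1])
for d in(-.03,-.02,-.01,0,.01,.02):
    X=s['eef_pos']+R[:,2]*d; print(d,[((proj('side',X+R[:,1]*e)-(120,0))*1.9).round() for e in(-.03,.03)])
for d in(0,.02,.03):
    X=s['eef_pos']+[0,0,d]; print('wz',d,[((proj('side',X+R[:,1]*e)-(120,0))*1.9).round() for e in(-.03,.03)])
E
```

```text
time: 14.85
eef_pos: [0.5198, 0.2672, 0.2047]
tcp_rot: [-0.329, 0.486, 0.785, 0.199]
wrist_force: [-0.2, 0.2, -1.3]
grip_width: 0.0598
grasp_force: 0.0
time: 15.1
eef_pos: [0.5198, 0.268, 0.2053]
tcp_rot: [-0.326, 0.486, 0.787, 0.197]
wrist_force: [-0.1, 1.0, 0.4]
grip_width: 0.0595
grasp_force: 0.0
[ 0.02  0.19  1.32  0.74  1.93 -0.29]
[[-0.315  0.893 -0.322]
 [ 0.635  0.45   0.627]
 [ 0.705 -0.007 -0.709]] [0.51977557 0.26802319 0.20529123]
-0.03 [array([220., 143.]), array([251., 114.])]
-0.02 [array([215., 148.]), array([246., 118.])]
-0.01 [array([210., 152.]), array([241., 123.])]
0 [array([206., 157.]), array([237., 127.])]
0.01 [array([201., 161.]), array([232., 132.])]
0.02 [array([196., 165.]), array([227., 136.])]
wz 0 [array([206., 157.]), array([237., 127.])]
wz 0.02 [array([202., 139.]), array([234., 111.])]
wz 0.03 [array([201., 131.]), array([233., 102.])]
```

View pics/tilt.png

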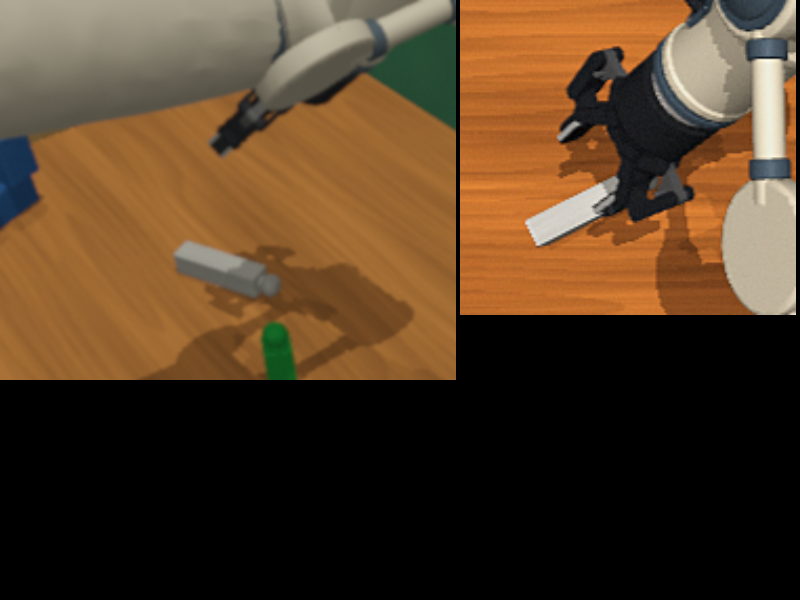

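The tilt view shows the tips at top pixels (170,176) and (187,211) and side pixel (233,79). They lie about 18 mm behind the reported TCP along the tool axis, so I plan with that offset. I shift and come down over the shank.

```bash
python3 -m jog '[-7,16,-50,0,0,0,60, -7,16,-100,0,0,0,60, -7,16,-150,0,0,0,60, -7,16,-165,0,0,0,60, -7,16,-165,0,0,0,60]';python3 -m jog '[0,0,-10,0,0,0,60, 0,0,-20,0,0,0,60, 0,0,-27,0,0,0,60, 0,0,-32,0,0,0,60, 0,0,-32,0,0,0,60]'
```

```text
time: 15.82
eef_pos: [0.5126, 0.2851, 0.0415]
tcp_rot: [-0.327, 0.485, 0.787, 0.198]
wrist_force: [-0.6, -0.0, 1.4]
grip_width: 0.0602
grasp_force: 0.0
time: 16.45
eef_pos: [0.5124, 0.2844, 0.0082]
tcp_rot: [-0.327, 0.485, 0.786, 0.198]
wrist_force: [0.4, -0.5, 0.6]
grip_width: 0.0601
grasp_force: 0.0
```

```bash
python3 -m jog '[0,0,-1,0,0,0,24, 0,0,-1,0,0,0,24, 0,0,-1,0,0,0,24, 0,0,-1,0,0,0,24, 0,0,-1,0,0,0,24]' 80; python3 -m jog '[0,0,4,0,0,0,24, 0,0,10,0,0,0,24, 0,0,20,0,0,0,24, 0,0,20,0,0,0,24]'
```

```text
time: 17.08
eef_pos: [0.5131, 0.2844, 0.0082]
tcp_rot: [-0.327, 0.485, 0.787, 0.198]
wrist_force: [2.1, -1.4, 2.6]
grip_width: 0.0283
grasp_force: 80.1
time: 17.58
eef_pos: [0.5133, 0.2846, 0.029]
tcp_rot: [-0.326, 0.485, 0.787, 0.199]
wrist_force: [0.7, -0.2, -3.2]
grip_width: 0.0282
grasp_force: 79.6
```

```bash
python3 -m jog '[0,0,60,0,0,0,24, 0,0,110,-8,-4.1,0,24, 0,0,120,-16,-8.2,0,24, 0,0,120,-24,-12.3,0,24, 0,0,120,-32,-16.4,0,24]'; python3 -m jog '[0,0,0,-8,-4.1,0,24, 0,0,0,-16,-8.2,0,24, 0,0,0,-24,-12.3,0,24, 0,0,0,-32,-16.4,0,24, 0,0,0,-40,-20.5,0,24]'; python3 -m jog '[0,0,0,-4,-2,0,24, 0,0,0,-8.1,-4.1,0,24, 0,0,0,-8.1,-4.1,0,24, 0,0,0,-8.1,-4.1,0,24]'
python3 - <<'E'
from h import *
from scipy.spatial.transform import Rotation as Ro
s=robot.observe();q=s['tcp_rot'];R=Ro.from_quat([q[1],q[2],q[3],q[0]]).as_matrix();print(s['joint_pos'].round(2));print(R.round(3),s['eef_pos'])
b=robot.get_image('side');cv2.imwrite('pics/stand.png',b[:,:,::-1]);t=robot.get_image('top');cv2.imwrite('pics/standt.png',t[:,:,::-1])
h=cv2.cvtColor(b,cv2.COLOR_RGB2HSV).astype(int);m=((h[...,1]<45)&(h[...,2]>80)).astype(np.uint8)
k,l,st,ce=cv2.connectedComponentsWithStats(m)
for i in range(1,k):
    if st[i,4]>60 and 150<ce[i,0]<350 and ce[i,1]<300: print(st[i],ce[i].round(1),cv2.approxPolyDP(cv2.convexHull(np.argwhere(l==i)[:,::-1].astype(np.int32)),1.5,True)[:,0].tolist())
E
```

```text
time: 18.2
eef_pos: [0.5128, 0.2844, 0.1491]
tcp_rot: [-0.065, 0.524, 0.849, 0.04]
wrist_force: [0.2, 0.5, -3.7]
grip_width: 0.0279
grasp_force: 79.6
time: 18.82
eef_pos: [0.5121, 0.2853, 0.1482]
tcp_rot: [0.265, 0.499, 0.809, -0.16]
wrist_force: [0.5, 0.3, -4.0]
grip_width: 0.0281
grasp_force: 79.7
time: 19.32
eef_pos: [0.5126, 0.2846, 0.1478]
tcp_rot: [0.326, 0.485, 0.787, -0.198]
wrist_force: [-0.4, 0.1, -2.9]
grip_width: 0.0284
grasp_force: 79.8
[ 0.85  0.25  1.36 -0.74  1.81  0.31]
[[-0.316  0.893  0.321]
 [ 0.634  0.451 -0.629]
 [-0.706  0.005 -0.708]] [0.51264414 0.2845543  0.14776931]
[ 187    0   89   43 2679] [230.7  16. ] [[275, 21], [219, 42], [190, 17], [187, 1], [273, 0]]
[150   7  26  24 224] [161.9  17.5] [[174, 8], [175, 11], [153, 30], [150, 29], [153, 21], [164, 10], [170, 7]]
[213  69  33  60 966] [231.9  98.9] [[240, 128], [230, 126], [213, 81], [224, 69], [231, 71], [238, 80], [245, 120]]
```

```bash
python3 - <<'E'
from h import *
for z in(.05,.06,.07,.08,.183,.2,.21): print(z,proj('side',[.5068,.2959,z]).round(1),proj('top',[.5068,.2959,z]).round(1))
a=cv2.imread('pics/stand.png')[0:200,130:330];b=cv2.imread('pics/standt.png')[110:260,120:280]
c=np.zeros((600,800,3),np.uint8);c[:600,:600]=cv2.resize(a,None,fx=3,fy=3,interpolation=cv2.INTER_CUBIC);b=cv2.resize(b,None,fx=1.25,fy=1.25);c[:b.shape[0],600:600+b.shape[1]]=b
cv2.imwrite('pics/stand2.png',c)
E
```

```text
0.05 [235.9 131.1] [179.3 207.1]
0.06 [235.2 127.7] [178.2 206.9]
0.07 [234.5 124.2] [177.  206.7]
0.08 [233.8 120.6] [175.8 206.6]
0.183 [225.7  80.5] [161.9 204.5]
0.2 [224.3  73.2] [159.3 204.1]
0.21 [223.4  68.8] [157.7 203.8]
```

View pics/stand2.png

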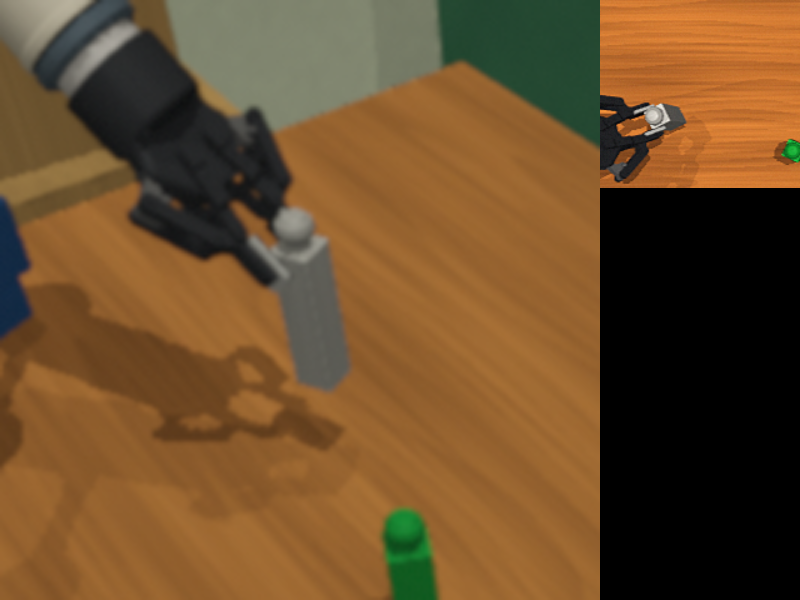

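The standing view shows the long punch upright and dome up in the tilted grip. The head is at side (228,74) and the foot at (237,126), so the foot is about 65 mm up. I lower it gently onto the bench.

```bash
python3 -m jog '[0,0,-30,0,0,0,24, 0,0,-50,0,0,0,24, 0,0,-56,0,0,0,24, 0,0,-56,0,0,0,24]';python3 -m jog '[0,0,-1,0,0,0,24, 0,0,-3,0,0,0,24, 0,0,-3,0,0,0,24]'|grep -E 'pos|wrist'; python3 -m jog '[0,0,-1,0,0,0,24, 0,0,-2,0,0,0,24, 0,0,-2,0,0,0,24]'|grep -E 'pos|wrist'
```

```text
time: 19.92
eef_pos: [0.5128, 0.2842, 0.0918]
tcp_rot: [0.327, 0.485, 0.786, -0.199]
wrist_force: [-0.1, 0.4, -2.7]
grip_width: 0.0281
grasp_force: 79.8
eef_pos: [0.5127, 0.2846, 0.089]
wrist_force: [-0.4, -1.0, -2.9]
eef_pos: [0.5126, 0.2844, 0.0866]
wrist_force: [0.1, -1.5, -3.2]
```

```bash
python3 -m jog '[0,0,-1,0,0,0,24, 0,0,-2,0,0,0,24, 0,0,-2,0,0,0,24]'|grep -E 'pos|wrist'; python3 -m jog '[0,0,-1,0,0,0,24, 0,0,-2,0,0,0,24, 0,0,-2,0,0,0,24]'|grep -E 'pos|wrist'
```

```text
eef_pos: [0.5126, 0.2845, 0.0846]
wrist_force: [-0.4, 0.7, -3.2]
eef_pos: [0.5126, 0.2844, 0.0826]
wrist_force: [-1.1, -0.9, -3.1]
```

```bash
python3 -m jog '[0,0,-1,0,0,0,24, 0,0,-2,0,0,0,24, 0,0,-2,0,0,0,24]'|grep -E 'pos|wrist'
```

```text
eef_pos: [0.5126, 0.2844, 0.0806]
wrist_force: [0.9, -0.4, -3.5]
```

```bash
python3 -m jog '[0,0,-1,0,0,0,24, 0,0,-1.5,0,0,0,24, 0,0,-1.5,0,0,0,24]'|grep -E 'pos|wrist'
```

```text
eef_pos: [0.5129, 0.2845, 0.0803]
wrist_force: [-1.4, 0.7, 3.6]
```

```bash
python3 -m jog '[0,0,-1,0,0,0,24, 0,0,-1.5,0,0,0,24, 0,0,-1.5,0,0,0,24]'|grep -E 'pos|wrist'
```

```text
eef_pos: [0.513, 0.2845, 0.0802]
wrist_force: [-3.4, 0.7, 9.6]
```

Contact at about 13 N. I ease the grip so the foot settles flat, open, and back out along the tool axis.

```bash
python3 -m jog '[0,0,1,0,0,0,24, 0,0,1,0,0,0,24, 0,0,1,0,0,0,24]' 20; python3 -m jog '[0,0,0,0,0,0,33, 0,0,0,0,0,0,36, 0,0,0,0,0,0,45, 0,0,0,0,0,0,62, 0,0,0,0,0,0,62]'; python3 -m jog '[-8,16,18,0,0,0,62, -20,38,42,0,0,0,62, -32,63,71,0,0,0,62, -48,94,106,0,0,0,62, -48,94,106,0,0,0,62]'
python3 - <<'E'
from h import *
b=robot.get_image('side');np.save('s3.npy',b);t=robot.get_image('top');np.save('t3.npy',t)
for n,b in(('side',b),('top',t)):
  h=cv2.cvtColor(b,cv2.COLOR_RGB2HSV).astype(int);m=((h[...,1]<45)&(h[...,2]>80)).astype(np.uint8)
  k,l,st,ce=cv2.connectedComponentsWithStats(m)
  for i in range(1,k):
    if st[i,4]>60 and 130<ce[i,0]<300 and 60<ce[i,1]<300: print(n,st[i],ce[i].round(1),cv2.approxPolyDP(cv2.convexHull(np.argwhere(l==i)[:,::-1].astype(np.int32)),1.2,True)[:,0].tolist())
for z in(0,.115,.14): print(z,proj('side',[.5068,.2959,z]).round(1),proj('top',[.5068,.2959,z]).round(1))
E
```

```text
time: 22.92
eef_pos: [0.5129, 0.2845, 0.0803]
tcp_rot: [0.328, 0.485, 0.786, -0.198]
wrist_force: [-3.1, -0.1, 6.6]
grip_width: 0.0281
grasp_force: 80.7
time: 23.55
eef_pos: [0.5127, 0.2845, 0.0787]
tcp_rot: [0.327, 0.485, 0.786, -0.199]
wrist_force: [0.1, 0.5, 1.0]
grip_width: 0.0621
grasp_force: 0.0
time: 24.18
eef_pos: [0.4645, 0.3812, 0.1881]
tcp_rot: [0.328, 0.485, 0.787, -0.195]
wrist_force: [0.4, -0.3, -0.0]
grip_width: 0.0619
grasp_force: 0.0
side [227  98  23  54 785] [237.8 125. ] [[244, 151], [236, 149], [233, 142], [227, 112], [228, 102], [231, 98], [236, 98], [243, 107], [249, 143]]
top [164 194  21  20 239] [174.1 203.5] [[184, 206], [171, 213], [164, 201], [177, 194]]
0 [239.2 147.6] [184.8 207.9]
0.115 [231.2 107.7] [171.4 205.9]
0.14 [229.2  98.1] [168.  205.4]
```

```bash
python3 - <<'E'
from h import *
c=[cast('top',u,.115) for u in((164,201),(177,194),(184,206),(171,213))]
for i in range(4):
  v=c[i]-c[i-1];print(np.linalg.norm(v).round(4),(np.degrees(np.arctan2(v[1],v[0]))%90).round(1))
C=sum(c)/4;print(C.round(4), [proj('side',[C[0],C[1],z]).round(1) for z in(0,.14)])
s=robot.observe();print(s['eef_pos'],s['tcp_rot'])
E
```

```text
0.0277 30.2
0.029 28.2
0.0277 30.2
0.029 28.1
[0.5115 0.2908 0.115 ] [array([242. , 147.9]), array([232.4,  98.3])]
[0.46471455 0.37868699 0.18444121] [ 0.32745567  0.48468553  0.7864221  -0.1984767 ]
```

The long punch stands free at (0.5115, 0.2908) with its flats at about 28°; the top and side views agree. I bring the tool upright and move above it.

```bash
python3 -m jog '[0,0,40,8,4.1,0,62, 0,0,75,16,8.2,0,62, 0,0,75,24,12.3,0,62, 0,0,75,32,16.4,0,62, 0,0,75,40,20.5,0,62]'; python3 -m jog '[47,-88,0,0,0,1,62, 47,-88,0,0,0,1,62, 47,-88,0,0,0,1,62, 47,-88,0,0,0,1,62]'; python3 -m jog '[0,0,0,0,0,0,62, 0,0,0,0,0,0,62]'
python3 - <<'E'
from h import *
s=robot.observe();print(s['eef_pos'].round(4),s['tcp_rot'].round(4),s['joint_pos'].round(2))
E
```

```text
time: 24.9
eef_pos: [0.4649, 0.3776, 0.259]
tcp_rot: [-0.002, 0.526, 0.851, 0.0]
wrist_force: [1.6, -1.3, -0.7]
grip_width: 0.0616
grasp_force: 0.0
time: 25.4
eef_pos: [0.5114, 0.2902, 0.2585]
tcp_rot: [-0.0, 0.518, 0.855, -0.001]
wrist_force: [0.4, -0.4, -0.6]
grip_width: 0.0622
grasp_force: 0.0
time: 25.65
eef_pos: [0.5112, 0.2914, 0.2596]
tcp_rot: [0.0, 0.517, 0.856, -0.001]
wrist_force: [0.0, -0.6, 0.5]
grip_width: 0.0621
grasp_force: 0.0
[0.5112 0.2914 0.2596] [ 4.000e-04  5.167e-01  8.562e-01 -7.000e-04] [ 0.46  0.07  1.17 -0.    1.9  -0.02]
```

```bash
python3 -m jog '[0,0,-60,0,0,0,62, 0,0,-110,0,0,0,62, 0,0,-150,0,0,0,62, 0,0,-181,0,0,0,62, 0,0,-181,0,0,0,62]'; python3 -m jog '[0,0,0,0,0,0,24, 0,0,0,0,0,0,24, 0,0,0,0,0,0,24, 0,0,0,0,0,0,24, 0,0,0,0,0,0,24]' 60
```

```text
time: 26.28
eef_pos: [0.5096, 0.2902, 0.0754]
tcp_rot: [-0.001, 0.517, 0.856, -0.003]
wrist_force: [-0.4, 0.6, 0.8]
grip_width: 0.0621
grasp_force: 0.0
time: 26.9
eef_pos: [0.5128, 0.2911, 0.0815]
tcp_rot: [0.002, 0.517, 0.856, 0.001]
wrist_force: [-0.7, -0.3, 6.3]
grip_width: 0.0288
grasp_force: 60.3
```

```bash
python3 -m jog '[0,0,20,0,0,0,24, 0,0,70,0,0,0,24, 0,0,125,0,0,0,24, 0,0,165,0,0,0,24, 0,0,165,0,0,0,24]'; python3 -m jog '[4,-501,0,0,0,-35.7,24, 4,-501,0,0,0,-35.7,24, 4,-501,0,0,0,-35.7,24, 4,-501,0,0,0,-35.7,24, 4,-501,0,0,0,-35.7,24]'
```

```text
time: 27.52
eef_pos: [0.5129, 0.291, 0.2494]
tcp_rot: [0.003, 0.517, 0.856, 0.003]
wrist_force: [0.5, -0.5, -4.0]
grip_width: 0.029
grasp_force: 60.1
time: 28.15
eef_pos: [0.5133, -0.0239, 0.2417]
tcp_rot: [-0.001, 0.755, 0.656, -0.002]
wrist_force: [1.8, -0.7, -3.3]
grip_width: 0.0286
grasp_force: 60.6
```

```bash
python3 -m jog '[0,0,0,0,0,0,24, 0,0,0,0,0,0,24]'; python3 -c "
from h import *
s=robot.observe();q=s['tcp_rot'];print(s['eef_pos'],np.degrees(2*np.arctan2(q[2],q[1]))-90)"
```

```text
time: 28.4
eef_pos: [0.5137, -0.022, 0.2422]
tcp_rot: [-0.001, 0.755, 0.656, -0.001]
wrist_force: [0.3, 0.7, -2.4]
grip_width: 0.0283
grasp_force: 60.6
[ 0.51370467 -0.02199784  0.24219532] -8.067446788082577
```

Now across to above the inner cell, then I measure the foot against the target.

```bash
python3 -m jog '[2,-188,2,0,0,0,24, 2,-188,2,0,0,0,24, 2,-188,2,0,0,0,24, 2,-188,2,0,0,0,24, 2,-188,2,0,0,0,24]';  python3 -m jog '[0,0,-30,0,0,0,24, 0,0,-60,0,0,0,24, 0,0,-75,0,0,0,24, 0,0,-75,0,0,0,24]'
python3 - <<'E'
from h import *
s=robot.observe();print(s['eef_pos'].round(4))
im=robot.get_image('side');cv2.imwrite('pics/c2.png',im[:,:,::-1]);im=im.astype(int)
yd=np.array([.139,.990,0]);xd=np.array([.990,-.139,0])
for z in(.082,.087,.092,.102,.112):print(z,[proj('side',np.array([.5164,-.2099,z])+.015*(c[0]*xd+c[1]*yd)).round(1) for c in((-1,1),(-1,-1),(1,-1))])
for v in(254,258,262,266,270,274,276,278,280,282):print(v,' '.join(f"{im[v,u,0]}/{im[v,u,2]}" for u in range(384,422)))
E
```

```text
time: 29.02
eef_pos: [0.5165, -0.2086, 0.2449]
tcp_rot: [-0.001, 0.754, 0.656, -0.001]
wrist_force: [0.7, -0.2, -2.9]
grip_width: 0.0285
grasp_force: 60.6
time: 29.52
eef_pos: [0.516, -0.2084, 0.1697]
tcp_rot: [-0.001, 0.754, 0.657, -0.001]
wrist_force: [0.1, 0.0, -2.2]
grip_width: 0.0285
grasp_force: 60.5
[ 0.516  -0.2084  0.1697]
0.082 [array([387. , 268.8]), array([398.3, 282.9]), array([413.5, 274.5])]
0.087 [array([387.4, 267.1]), array([398.7, 281.2]), array([414. , 272.8])]
0.092 [array([387.7, 265.4]), array([399.1, 279.6]), array([414.5, 271.1])]
0.102 [array([388.4, 262. ]), array([400. , 276.2]), array([415.4, 267.7])]
0.112 [array([389.1, 258.4]), array([400.8, 272.7]), array([416.4, 264.2])]
254 105/96 101/92 97/88 95/87 93/85 90/82 86/79 83/75 81/74 81/75 82/74 82/74 82/75 83/76 83/76 84/77 83/77 83/77 83/76 85/77 92/84 101/93 106/97 106/97 107/98 108/98 108/99 108/99 108/99 108/99 108/99 107/98 107/97 111/96 124/85 140/62 149/51 151/48
258 93/86 94/86 94/86 93/85 90/82 87/79 83/76 82/74 81/74 81/74 82/74 82/74 83/75 84/76 84/77 84/77 83/76 83/75 85/78 91/83 101/92 105/
[... 1471 characters left out ...]
0 112/59 113/57 109/53 102/50 92/54 89/66 89/77 96/87 102/93 103/92 102/88 102/81 101/72 101/66 102/62 101/56 101/55 102/54 103/56 106/57 119/65 143/80 160/93 157/94 137/87 110/78 84/71 73/68 72/69 72/68
280 151/85 139/78 129/71 119/64 112/60 105/55 94/47 84/38 86/34 93/32 98/31 100/31 100/34 101/42 103/56 104/65 97/61 83/48 81/43 88/47 93/50 96/52 98/52 99/53 100/54 100/54 101/54 102/55 103/56 103/58 97/61 83/65 74/69 73/70 72/69 72/69 73/70 72/69
282 174/100 164/94 143/80 125/68 110/57 93/44 72/29 62/20 65/20 77/23 91/27 101/31 104/33 105/33 106/35 106/34 104/33 92/27 77/24 73/28 83/40 92/48 95/51 97/52 99/53 100/53 100/54 101/55 100/54 92/55 79/60 73/68 73/70 73/69 73/70 74/70 74/69 74/70
```

The foot corners match the cell-centre prediction to within 1 px (mid corner (399,280)), with the foot about 89 mm up. I lower in stages.

```bash
python3 -m jog '[0,-1,-8,0,0,0,24, 0,-1,-18,0,0,0,24, 0,-1,-26,0,0,0,24, 0,-1,-34,0,0,0,24, 0,-1,-34,0,0,0,24]'|grep -E 'pos|wrist'; python3 -m jog '[0,0,-6,0,0,0,24, 0,0,-13,0,0,0,24, 0,0,-17,0,0,0,24, 0,0,-17,0,0,0,24]'|grep -E 'pos|wrist'; python3 -m jog '[0,0,-1.5,0,0,0,24, 0,0,-3,0,0,0,24, 0,0,-3,0,0,0,24]'|grep -E 'pos|wrist'
```

```text
eef_pos: [0.5157, -0.2109, 0.1356]
wrist_force: [-1.0, 0.1, -3.2]
eef_pos: [0.5159, -0.2109, 0.1192]
wrist_force: [-0.6, 0.6, -3.3]
eef_pos: [0.5162, -0.211, 0.1167]
wrist_force: [-0.0, 0.1, -3.0]
```

```bash
python3 -m jog '[0,0,-1,0,0,0,24, 0,0,-2,0,0,0,24, 0,0,-2,0,0,0,24]'|grep -E 'pos|wrist'; python3 -m jog '[0,0,-1,0,0,0,24, 0,0,-2,0,0,0,24, 0,0,-2,0,0,0,24]'|grep -E 'pos|wrist'
```

```text
eef_pos: [0.5161, -0.211, 0.1146]
wrist_force: [0.2, -0.6, -2.8]
eef_pos: [0.5161, -0.211, 0.1126]
wrist_force: [-0.2, 0.4, -2.6]
```

```bash
python3 -m jog '[0,0,-1,0,0,0,24, 0,0,-2,0,0,0,24, 0,0,-2,0,0,0,24]'|grep -E 'pos|wrist'
```

```text
eef_pos: [0.5161, -0.211, 0.1106]
wrist_force: [0.4, 0.4, -3.2]
```

```bash
python3 -m jog '[0,0,-1,0,0,0,24, 0,0,-2,0,0,0,24, 0,0,-2,0,0,0,24]'|grep -E 'pos|wrist'
```

```text
eef_pos: [0.5161, -0.211, 0.1086]
wrist_force: [-0.2, -0.0, -3.3]
```

```bash
python3 -m jog '[0,0,-1,0,0,0,24, 0,0,-2,0,0,0,24, 0,0,-2,0,0,0,24]'|grep -E 'pos|wrist'; python3 -m jog '[0,0,-1,0,0,0,24, 0,0,-2,0,0,0,24, 0,0,-2,0,0,0,24]'|grep -E 'pos|wrist'
```

```text
eef_pos: [0.5162, -0.211, 0.1066]
wrist_force: [-0.2, 0.3, -2.7]
eef_pos: [0.5161, -0.211, 0.1046]
wrist_force: [0.4, 0.5, -2.8]
```

```bash
python3 -m jog '[0,0,-1,0,0,0,24, 0,0,-2,0,0,0,24, 0,0,-2,0,0,0,24]'|grep -E 'pos|wrist'
```

```text
eef_pos: [0.5163, -0.2112, 0.1034]
wrist_force: [-1.8, -0.1, 0.2]
```

```bash
python3 -m jog '[0,0,-1,0,0,0,24, 0,0,-2,0,0,0,24, 0,0,-2,0,0,0,24]'|grep -E 'pos|wrist'
```

```text
eef_pos: [0.5163, -0.2113, 0.1019]
wrist_force: [-2.1, 0.4, 6.9]
```

The floor is felt at about 10 N. I release, back off upward and check.

```bash
python3 -m jog '[0,0,0.5,0,0,0,33, 0,0,0.5,0,0,0,40, 0,0,0.5,0,0,0,52, 0,0,0.5,0,0,0,52]'; python3 -m jog '[0,0,30,0,0,0,52, 0,0,80,0,0,0,52, 0,0,130,0,0,0,52, 0,0,130,0,0,0,52]'; python3 -m jog '[-40,180,0,0,0,0,52, -40,180,0,0,0,0,52, -40,180,0,0,0,0,52, -40,180,0,0,0,0,52, -40,180,0,0,0,0,52]'
python3 - <<'E'
from h import *
a=robot.get_image('side')[120:370,190:470];b=robot.get_image('top')[150:260,330:490]
c=np.zeros((600,800,3),np.uint8);a=cv2.resize(a,None,fx=1.9,fy=1.9);c[:a.shape[0],:a.shape[1]]=a;b=cv2.resize(b,None,fx=1.6,fy=1.6);c[:b.shape[0],540:540+b.shape[1]]=b
cv2.imwrite('pics/end.png',c[:,:,::-1])
E
```

```text
time: 34.58
eef_pos: [0.5162, -0.211, 0.101]
tcp_rot: [0.0, 0.755, 0.656, -0.001]
wrist_force: [-0.1, 0.4, 0.4]
grip_width: 0.052
grasp_force: 0.0
time: 35.08
eef_pos: [0.5178, -0.2117, 0.2371]
tcp_rot: [0.005, 0.755, 0.656, 0.001]
wrist_force: [0.3, -0.4, -0.4]
grip_width: 0.0521
grasp_force: 0.0
time: 35.7
eef_pos: [0.4761, -0.0311, 0.2304]
tcp_rot: [0.0, 0.755, 0.656, -0.001]
wrist_force: [-0.1, -0.2, -0.6]
grip_width: 0.0519
grasp_force: 0.0
```

View pics/end.png

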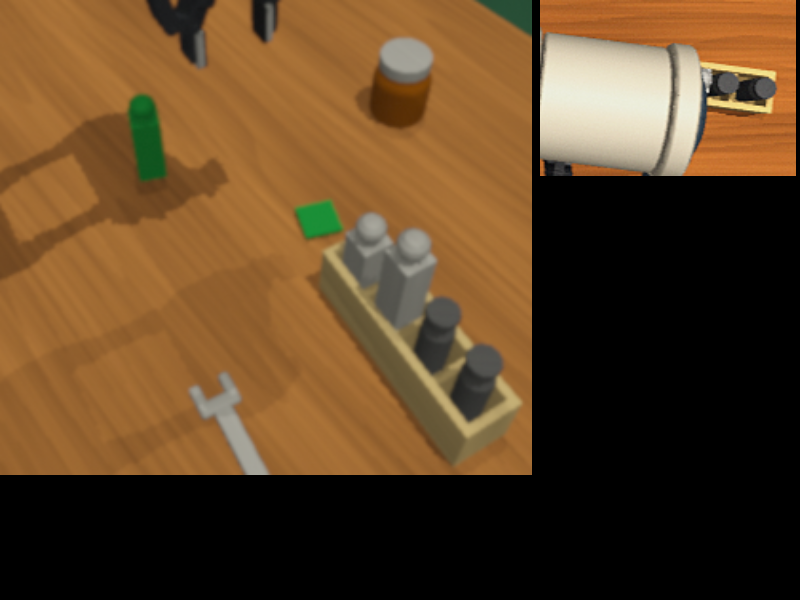

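The final view shows the short punch upright in the outer cell at crop (370,245) and the long one in the inner cell at (408,275). The kept punches, jar, wrench and look-alikes are undisturbed and the gripper is clear, so I hand it in.

```bash
python3 -m jog '[0,0,0,0,0,0,52, 0,0,0,0,0,0,52]'; python3 -c "
from station import robot
print(robot.close_job())"
```

```text
time: 36.05
eef_pos: [0.4763, -0.0318, 0.231]
tcp_rot: [0.0, 0.755, 0.655, -0.001]
wrist_force: [0.4, -0.1, 0.5]
grip_width: 0.052
grasp_force: 0.0
the job is handed in; nothing more can be done
None
```

Both loose punches stand foot down in their own cells, the short one stored first and the long one stood on the bench and released before storing; the kept punches, jar and wrench look undisturbed, the gripper is clear, and I handed the job in at about 36 s; no verdict came back.

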